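# Park the centrifuge bucket's cap in its sprung holder

### The job

The spun samples are to be unloaded: lift the blue cap straight up off the centrifuge bucket by its white grip and park it, grip outwards, in the inclined cap holder. Lay it on the runners at the slope the holder happens to be clamped at and slide it down under the lip, past the two sprung jaws, gently but fully home until the jaws have closed behind it. Do not lay the cap on the table, leave the bucket standing where it is, and do not disturb the other things on the bench.

Things in the scene. Friction and masses are not known exactly. Their poses are not given: they have to be found in the camera images.
- cap: blue round cap, 0.14 kg, loose on the bucket. Flange 104 mm across, 6 mm thick; origin in the centre of its underside, z up. Below, a plug 80 mm across reaches 12 mm down into the bucket; above, a low dome to z = 12.5 mm and a white upright bar grip, 16 mm thick (along x), 62 mm long (along y), top at z = 45 mm. Being round, it may sit in the holder at any turn about its z
- cap_grip (a point): point in the white bar grip, on the cap's axis, 34 mm above the cap's origin (11 mm below the grip's top); axes as the cap's
- bucket: aluminium centrifuge bucket with four tubes in it, standing loose on the table, about 0.9 kg; round, 100 mm across, bosses 118 mm over its sides (along y), 145 mm tall, 84 mm bore; origin in the centre of its underside, z up
- holder: inclined cap holder, fixed: grey foot 136 x 156 mm, two cheeks with clamp knobs, between them a black U-shaped frame, open at its high end (holder's +x); origin on the table below the seat. The frame was clamped at some slope from 0.33 to 0.67 rad, which no reading gives: look, or feel for its high end. It turns about a level axis (y) 12 mm under the seat, so the seat stays put within 2 mm
- holder_seat (a point): where the cap's origin lies when home, 75 mm above the table. Axes are the holder's: x level, towards the high end, y across, z up. From here two straight runners for the cap's flange go up the slope, 44 to 61 mm either side of the middle; they end 86 mm up the slope and are free above. The gap takes the plug. A cap laid on them 80 mm up the slope is clear of lip and jaws
- jaw_left (a joint): sprung jaw at the seat's +y side: 0 closed, about 0.2 rad pushed apart. Its orange roller (10 mm across, top 14 mm over the runners) stands 28 mm up the slope, 49.5 mm off the middle. The flange pushes both jaws apart while its centre comes from about 55 to 28 mm above the seat (about 10 N along the slope); then they close behind it
- jaw_right (a joint): sprung jaw at the seat's -y side, likewise. Below the jaws, round the frame's low end (from 24 mm up the slope), a wall of 53.5 mm inner radius stops the flange, and a lip overhangs it: underside 10 mm, top 13.5 mm over the runners, mouth flared from 24 to 13 mm up the slope
- dropper_green: bystander: dropper bottle with green cap, 26 mm across, 80 mm tall, standing; origin in the centre of its underside
- dropper_red: bystander: dropper bottle with red cap, 26 mm across, 80 mm tall, standing; origin in the centre of its underside
- tip_box: bystander: blue box of pipette tips with clear lid, 96 x 126 x 85 mm; origin in the centre of its underside
- tape_roll: bystander: roll of beige tape lying flat, 85 mm across, 24 mm high; origin in the centre of its underside
- timer: bystander: white bench timer, 40 x 68 x 59 mm; origin in the centre of its underside
- blood_tube: bystander: blood sample tube with red cap lying down, 19 x 112 x 19 mm; origin in the centre of its underside
- forceps: bystander: steel forceps lying flat, 16 x 131 x 10 mm; origin in the centre of its underside
There are look-alikes about, which are no part of the job. Leave any red look-alike of the cap alone.

How it is judged:
By the outcome, as a careful person would: the job done as asked, in the order asked, and still so for the second after the job is handed in, with the robot touching nothing.
It also fails if it takes over 48 s, if anything falls off the work surface, if the arm or the gripper's body presses on something with over 40 N, if the wrist force passes 120 N, or if a joint passes its speed limit or range.

### The arm

A 7-joint arm with a two-finger parallel gripper is mounted at the origin on the work surface; the furniture and walls round the work are solid. World frame = base frame: x ahead of the robot, y to its left, z up, the work surface at z = 0. Lengths are in m, angles in rad, forces in N, time in s.
With the tool pointing down it reaches from about 0.4 to 0.85 m from the base axis. Payload 10.4 kg.
Tool frame: the origin (TCP) lies at the very end of the fingers, on their centre line; the grasp point (between the pads) lies 19 mm behind it; z points along the fingers, y is the line along which they close (so a half turn about z gives the same grasp; the last joint's range is limited). The gripper opens to 85 mm and grips with 20 to 120 N. Pads are 22 mm wide; open, the fingers measure 114 mm over their backs; the gripper's body (76 mm by 85 mm) begins 54 mm behind the grasp point. The pads swing forward as they close: fully open they stand 13 mm farther back than shut.
Start: joints at [1.108, 0.332, -0.065, 1.46, 0.022, 1.35, -0.088], TCP at [0.266, -0.566, 0.231] pointing down, gripper open.
Joint ranges: [-2.6, 2.6], [-0.5, 2.12], [-1.47, 1.34], [0.16, 2.42], [-1.27, 4.41], [0.06, 2.06], [-2.6, 2.6]. Speed limits (rad/s): [2.22, 2.22, 2.79, 2.79, 3.14, 3.14, 3.14].

### API

Orientations are given as a unit quaternion [x, y, z, w].
In Python, from workcell import * gives the robot as it stands. The module is installed in compiled form; this text tells all that it offers.
- The arm moves only by the tool carry_out, never from a script. Its argument "motion" is a list of rows, each an object with "xyz": the shift along the tool's x, y, z in m, a list of three; "angular": the turn, a rotation vector about the tool's x, y, z in degrees, a list of three. A call has 1 to 12 rows; each row is the pose to reach, as a shift and turn from the pose commanded when the call began, along the tool's axes at that moment; what a row does not reach only later rows make up. A row lasts 1/10 s, in which the tool goes at most 50 mm and 8.59 degrees, less where a joint would pass 70% of its speed; a pose out of reach is approached as far as the arm can. A call with a gripper value outside its range is refused whole. "hand" is the opening, from 0 (shut) to 1 (fully open), set as the call begins (left out, the last holds). The fingers move at their own pace and stop on an object; "grip_force" is the grip in N (left out, the last holds). Time passes only in rows, so rows that repeat a pose let the fingers close. It gives the time, the measured TCP pose, the force, the opening and the grip force at its end, in the units of the state.
- get_obs(): the state, without advancing time (a new reading comes with each control period).
- camera(name): name is "scene" or "top" or "wrist"; returns a dict with "img" (384x512x3 uint8, red, green, blue), "fx", "fy", "cx", "cy" (pixels), "extrinsics" (4x4, takes a point from camera to world coordinates). Camera axes: x right, y up, looking along -z (the intrinsics and any distortion apply to the point x, -y, -z); pixel columns grow to the right and rows downward; lengths in m; the calibration is good to about 2 mm. A picture is of the moment at which its call begins. There is no depth.
- hand_in(): hands the job in; it is judged then, once.
The state is a dict: "clock": time; "joint_pos": joint angles; "joint_velocities": joint speeds; "tau": joint torques, N m; "position": TCP position; "ee_rot": TCP orientation; "ft_force": force on the tool from outside, world axes, zero at the start; "torque": the same for the moment, N m; "grip_width": opening from 0.0 (shut) to 1.0 (fully open); "grasp_force": force on a finger pad.
Only numpy, scipy, OpenCV 4.12 (cv2) and the standard library are available. Lean on these libraries where they do the work, as an engineer would, in place of code of your own. Each camera call takes 0.05 s, during which the arm holds its last target. There are 200 camera calls.

## Working session

There is one attempt and no reset: what is moved stays moved. The work goes in short steps, Python scripts to look and compute and a tool call to move; the robot and the scene stay as the last step left them, time stands still between calls to the robot, and variables do not carry over. Pictures are saved under pics/ and viewed, at most 10 in all, crops included, and the job is handed in when it is done.

Besides the shell and the picture viewer there is one more tool, called as name(argument=value, ...), one argument or row to a line, values as JSON. carry_out: Moves the arm, as the interface text tells. Its arguments: {"type":"object","properties":{"motion":{"type":"array"},"hand":{"type":"number"},"grip_force":{"type":"number"}},"required":["motion"]}

```bash
mkdir -p pics; python3 - <<'E'
from workcell import *
import cv2,numpy as np
o=get_obs()
for k in o: print(k,np.round(o[k],4))
for n in("scene","top"):
    c=camera(n); cv2.imwrite(f"pics/{n}0.png",c["img"][:,:,::-1]); print(n,c["fx"],c["fy"],c["cx"],c["cy"],np.round(c["extrinsics"],4).tolist(),[k for k in c])
E
```

```text
clock 0.0
joint_pos [ 1.1084  0.3329 -0.0647  1.461   0.0216  1.3499 -0.0885]
joint_velocities [ 0.0009 -0.0013  0.0007 -0.0014 -0.0005 -0.0004 -0.0007]
tau [-5.00000e-04 -6.25444e+01  4.87000e-02 -3.91597e+01  1.61000e-02
  1.00000e-02 -0.00000e+00]
position [ 0.2659 -0.5652  0.2305]
ee_rot [ 9.759e-01  2.181e-01 -2.000e-04 -7.000e-04]
ft_force [-0.9352 -0.6759  0.0899]
torque [ 0.0168 -0.0451  0.0291]
grasp_force 0.0
grip_width 0.9999
scene 350.4342340232018 350.4342340232018 250.04138909124137 187.6685574917187 [[0.92, 0.3515, -0.1735, 0.3807], [-0.392, 0.8189, -0.4193, -0.3232], [-0.0053, 0.4538, 0.8911, 0.9237], [0.0, 0.0, 0.0, 1.0]] ['img', 'fx', 'fy', 'cx', 'cy', 'extrinsics']
top 378.7256384089773 378.7256384089773 254.80968600956535 196.93948759301068 [[-0.0282, 0.9966, -0.0771, 0.4608], [-0.9996, -0.0284, -0.0017, 0.0319], [-0.0039, 0.077, 0.997, 1.3283], [0.0, 0.0, 0.0, 1.0]] ['img', 'fx', 'fy', 'cx', 'cy', 'extrinsics']
```

View pics/scene0.png

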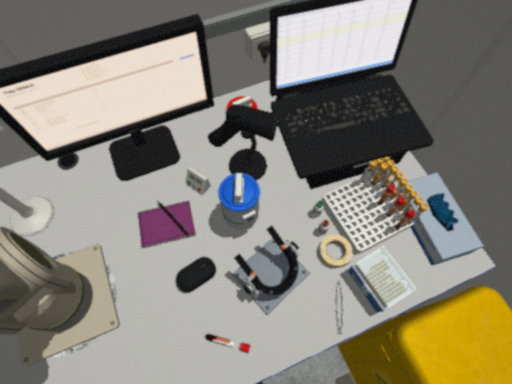

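View pics/top0.png

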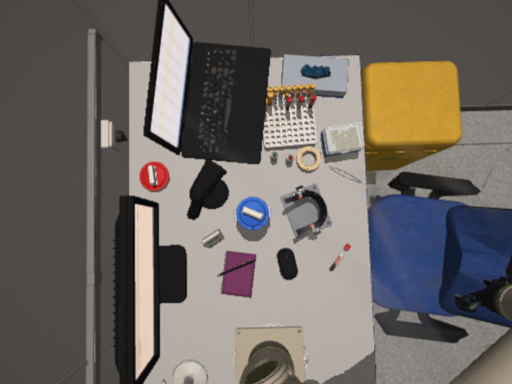

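```bash
python3 - <<'E'
import cv2,numpy as np
a=cv2.imread("pics/scene0.png")[155:325,190:330]; b=cv2.imread("pics/top0.png")[150:260,180:345]
a=cv2.resize(a,None,fx=3.5,fy=3.5,interpolation=cv2.INTER_CUBIC);b=cv2.resize(b,None,fx=4.8,fy=4.8,interpolation=cv2.INTER_CUBIC)
cv2.imwrite("pics/sc.png",a);cv2.imwrite("pics/tc.png",b)
E
```

```text
(no output)
```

View pics/sc.png

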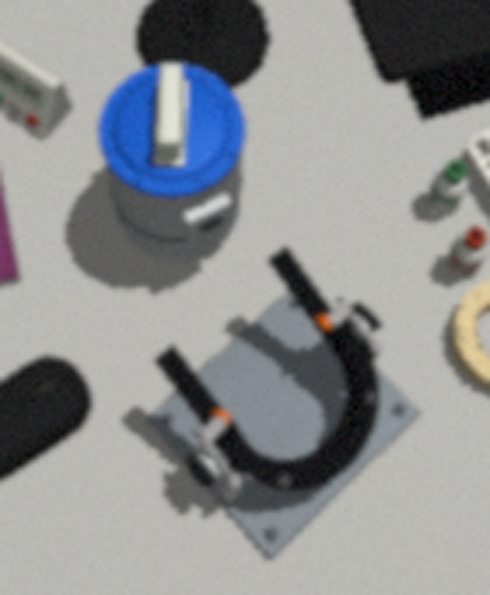

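View pics/tc.png

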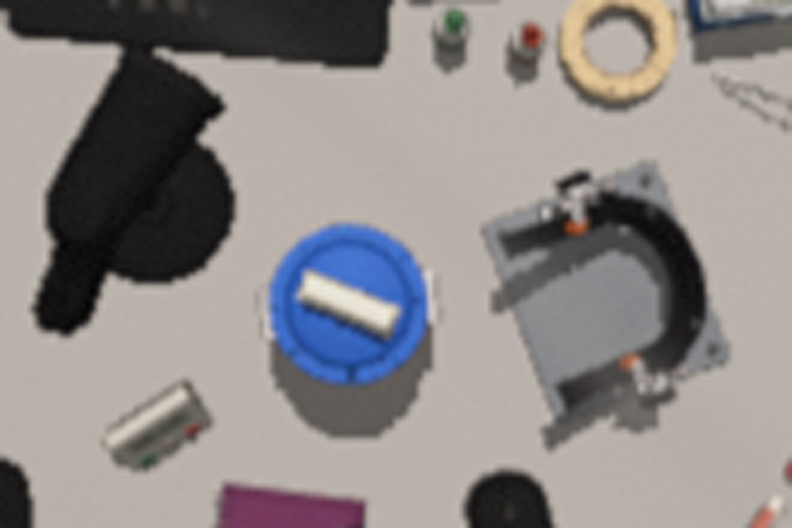

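```bash
cat > h.py <<'E'
from workcell import *
import cv2,numpy as np
from scipy.optimize import least_squares
from scipy.spatial.transform import Rotation as R
def grab(n,f=None):
    c=camera(n)
    if f: cv2.imwrite(f"pics/{f}.png",c["img"][:,:,::-1])
    return c
def proj(c,P):
    E=c["extrinsics"]; q=(np.atleast_2d(P)-E[:3,3])@E[:3,:3]
    return np.c_[c["cx"]-c["fx"]*q[:,0]/q[:,2], c["cy"]+c["fy"]*q[:,1]/q[:,2]]
def onplane(c,uv,z):
    E=c["extrinsics"]; d=E[:3,:3]@np.array([(uv[0]-c["cx"])/c["fx"],-(uv[1]-c["cy"])/c["fy"],-1])
    return E[:3,3]+d*(z-E[2,3])/d[2]
def tri(cs,uvs):
    A=np.zeros((3,3));b=np.zeros(3)
    for c,uv in zip(cs,uvs):
        p=c["extrinsics"][:3,3]; d=onplane(c,uv,0)-p; d/=np.linalg.norm(d); M=np.eye(3)-np.outer(d,d); A+=M;b+=M@p
    return np.linalg.solve(A,b)
def hold(p,loc):  # p=x,y,yaw,slope ; loc = (up-slope, y, over-runner) from seat
    x,y,yaw,s=p; l=np.atleast_2d(loc)
    q=np.c_[l[:,0]*np.cos(s)-l[:,2]*np.sin(s), l[:,1], l[:,0]*np.sin(s)+l[:,2]*np.cos(s)+.075]
    return q@R.from_euler('z',yaw).as_matrix().T+[x,y,0]
E
python3 - <<'E'
from h import *
S=grab("scene");T=grab("top")
fs=lambda p:((np.array(p)+.5)/3.5-.5+[190,155]); ft=lambda p:((np.array(p)+.5)/4.8-.5+[180,150])
for n,a,b in[("endA",(278,257),(505,243)),("endB",(165,357),(560,400)),("rolA",(325,321),(576,227)),("rolB",(220,414),(629,362))]:
    P=tri((S,T),(fs(a),ft(b))); print(n,P.round(4),(proj(S,P)-fs(a)).round(1),(proj(T,P)-ft(b)).round(1))
for p in[(484,228),(652,162),(727,355),(560,418)]: print("foot",onplane(T,ft(p),.008).round(4))
for n,c in(("S",S),("T",T)):
    h=cv2.cvtColor(c["img"],cv2.COLOR_RGB2HSV); m=((h[...,0]>100)&(h[...,0]<125)&(h[...,1]>150)&(h[...,2]>100)).astype(np.uint8)
    k,L,st,ce=cv2.connectedComponentsWithStats(m)
    for i in range(1,k):
        if st[i,4]>300: 
            pts=np.argwhere(L==i)[:,::-1].astype(np.float32); (e,ax,an)=cv2.fitEllipse(cv2.convexHull(pts)); print(n,st[i],np.round(e,1),np.round(ax,1),onplane(c,e,.151).round(4), onplane(c,e,.148).round(4))
for f,c,ps in((fs,S,[(172,64),(168,160)]),(ft,T,[(302,286),(395,322)])):
    print("grip",[onplane(c,f(p),.145+.045).round(4) for p in ps])
E
```

```text
endA [ 0.54   -0.0619  0.1101] [[ 0.7 -0.1]] [[-0.1  0.5]]
endB [ 0.4371 -0.0959  0.1088] [[-0.6  0.1]] [[ 0.1 -0.5]]
rolA [ 0.5522 -0.1123  0.0937] [[ 0. -0.]] [[-0.  0.]]
rolB [ 0.4591 -0.1441  0.0976] [[ 0.2 -0. ]] [[-0.   0.2]]
foot [ 0.5597 -0.0554  0.008 ]
foot [ 0.6045 -0.1796  0.008 ]
foot [ 0.4626 -0.2281  0.008 ]
foot [ 0.4206 -0.1057  0.008 ]
S [219 173  40  38 921] [238.8 191.8] [38.  40.5] [0.5012 0.0408 0.151 ] [0.5017 0.0423 0.148 ]
T [237 198  32  32 615] [252.2 213.3] [31.7 31.7] [0.501  0.0435 0.151 ] [0.5011 0.0436 0.148 ]
T [410 243  34  27 411] [426.5 255.7] [32.7 36.9] [ 0.3556 -0.489   0.151 ] [ 0.3553 -0.4903  0.148 ]
T [461 253  45  22 479] [481.1 263.9] [21. 48.] [ 0.3259 -0.6546  0.151 ] [ 0.3255 -0.6564  0.148 ]
grip [array([0.5143, 0.0692, 0.19  ]), array([0.4844, 0.0031, 0.19  ])]
grip [array([0.5129, 0.0718, 0.19  ]), array([0.4887, 0.0142, 0.19  ])]
```

carry_out(
  motion=[
    {"xyz":[0,0,-0.05],"angular":[0,0,0]},
    {"xyz":[0,0,-0.1],"angular":[0,0,0]},
    {"xyz":[0.388,-0.298,-0.17],"angular":[0,0,-42]},
    {"xyz":[0.388,-0.298,-0.17],"angular":[0,0,-42]},
    {"xyz":[0.388,-0.298,-0.17],"angular":[0,0,-42]},
    {"xyz":[0.388,-0.298,-0.17],"angular":[0,0,-42]},
    {"xyz":[0.388,-0.298,-0.17],"angular":[0,0,-42]},
    {"xyz":[0.388,-0.298,-0.17],"angular":[0,0,-42]},
    {"xyz":[0.388,-0.298,-0.17],"angular":[0,0,-42]},
    {"xyz":[0.388,-0.298,-0.17],"angular":[0,0,-42]},
    {"xyz":[0.388,-0.298,-0.17],"angular":[0,0,-42]},
    {"xyz":[0.388,-0.298,-0.17],"angular":[0,0,-42]},
  ],
)

```text
clock: 1.4
position: [0.4909, -0.1281, 0.4018]
ee_rot: [0.833, 0.554, 0.0, 0.0]
ft_force: [1.0, -0.8, -0.4]
grip_width: 1.002
grasp_force: 0.0
```

```bash
python3 - <<'E'
from h import *
o=get_obs(); print(o["clock"],o["position"],o["ee_rot"],o["joint_pos"])
c=grab("wrist"); np.save("w1.npy",c,allow_pickle=True)
E=c["extrinsics"];print(E.round(3).tolist(),c["fx"])
cv2.imwrite("pics/w1.png",cv2.resize(c["img"][:,:,::-1],(800,600),interpolation=cv2.INTER_CUBIC))
E
```

```text
1.4 [ 0.49091526 -0.12814337  0.40183275] [8.32677129e-01 5.53758702e-01 1.70575053e-04 2.61995449e-04] [ 0.65280209  0.06674769 -0.51476963  1.43107211  0.03311765  1.65175451
 -0.255367  ]
[[0.923, 0.368, 0.115, 0.522], [-0.386, 0.88, 0.276, -0.057], [0.001, -0.299, 0.954, 0.544], [0.0, 0.0, 0.0, 1.0]] 265.8972666128799
```

View pics/w1.png

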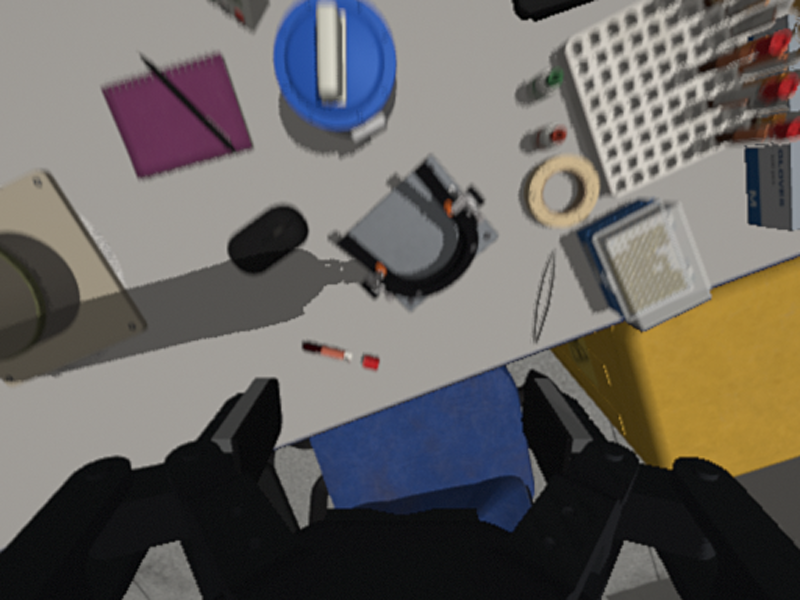

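carry_out(
  motion=[
    {"xyz":[0.005,0.003,0.05],"angular":[0,0,0]},
    {"xyz":[0.01,0.005,0.1],"angular":[0,0,0]},
    {"xyz":[0.016,0.008,0.15],"angular":[0,0,0]},
    {"xyz":[0.016,0.008,0.184],"angular":[0,0,0]},
    {"xyz":[0.016,0.008,0.184],"angular":[0,0,0]},
  ],
)

```text
clock: 1.95
position: [0.5011, -0.1186, 0.2128]
ee_rot: [0.833, 0.554, -0.003, -0.003]
ft_force: [-1.3, -0.5, 0.6]
grip_width: 1.0
grasp_force: 0.0
```

```bash
python3 - <<'E'
from h import *
c=grab("wrist"); np.save("w2.npy",c,allow_pickle=True)
print(c["extrinsics"].round(3).tolist(),get_obs()["position"])
cv2.imwrite("pics/w2.png",cv2.resize(c["img"][:,:,::-1],(800,600),interpolation=cv2.INTER_CUBIC))
E
```

```text
[[0.922, 0.366, 0.123, 0.534], [-0.386, 0.881, 0.274, -0.048], [-0.008, -0.3, 0.954, 0.355], [0.0, 0.0, 0.0, 1.0]] [ 0.50276787 -0.11896351  0.21615245]
```

carry_out(
  motion=[
    {"xyz":[0,-0.015,0],"angular":[-7.5,0,0]},
    {"xyz":[0,-0.03,0],"angular":[-15,0,0]},
    {"xyz":[0,-0.045,0],"angular":[-22,0,0]},
    {"xyz":[0,-0.059,0],"angular":[-30,0,0]},
    {"xyz":[0,-0.059,0],"angular":[-30,0,0]},
    {"xyz":[0,-0.059,0],"angular":[-30,0,0]},
  ],
)

```text
clock: 2.6
position: [0.4501, -0.096, 0.2206]
ee_rot: [0.804, 0.535, 0.144, 0.218]
ft_force: [0.7, -0.4, 0.3]
grip_width: 1.0
grasp_force: 0.0
```

```bash
python3 - <<'E'
from h import *
c=grab("wrist"); np.save("w3.npy",c,allow_pickle=True)
print(c["extrinsics"].round(3).tolist(),get_obs()["position"])
cv2.imwrite("pics/w3.png",cv2.resize(c["img"][:,:,::-1],(800,600),interpolation=cv2.INTER_CUBIC))
E
```

```text
[[0.797, 0.508, -0.328, 0.415], [-0.333, 0.821, 0.463, 0.003], [0.504, -0.26, 0.823, 0.344], [0.0, 0.0, 0.0, 1.0]] [ 0.45116992 -0.09600721  0.22069398]
```

View pics/w2.png

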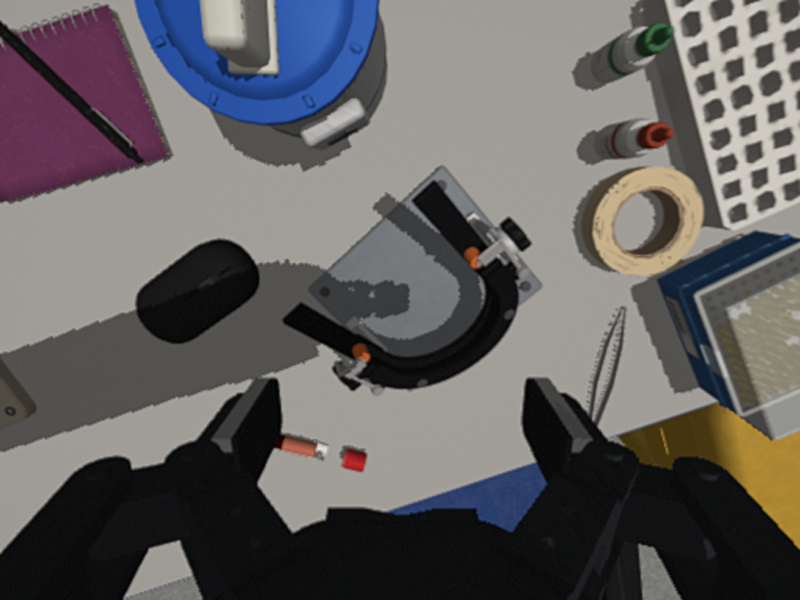

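View pics/w3.png

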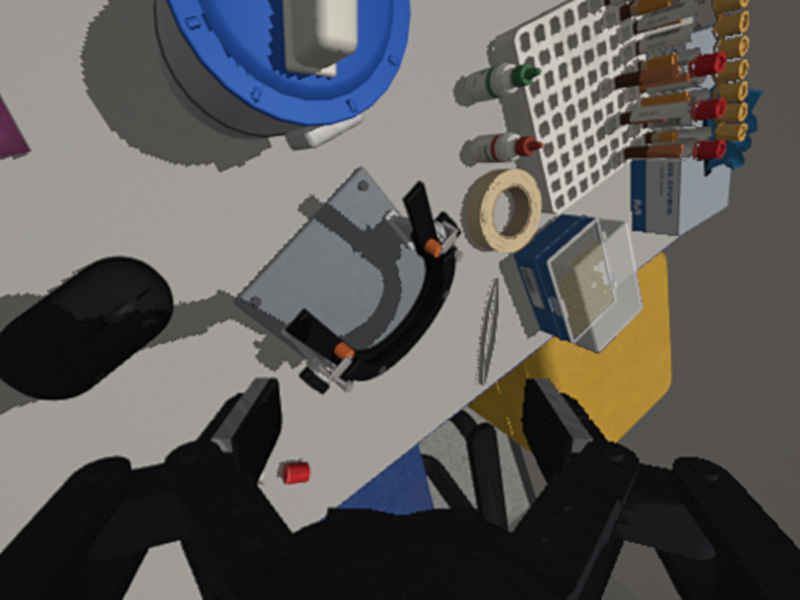

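```bash
python3 - <<'E'
from h import *
w2=np.load("w2.npy",allow_pickle=True).item();w3=np.load("w3.npy",allow_pickle=True).item();S=grab("scene");T=grab("top")
f=lambda p:(np.array(p)+.5)/1.5625-.5
ob={}
for n,c,win in(("w2",w2,(200,260,150,250)),("w3",w3,(190,300,140,240)),("T",T,(290,325,190,232))):
    h=cv2.cvtColor(c["img"],cv2.COLOR_RGB2HSV); m=((h[...,0]>4)&(h[...,0]<18)&(h[...,1]>130)&(h[...,2]>90)).astype(np.uint8)
    k,L,st,ce=cv2.connectedComponentsWithStats(m)
    r=[(st[i,4],ce[i].round(1).tolist()) for i in range(1,k) if st[i,4]>3 and win[0]<ce[i][0]<win[1]+60 and win[2]<ce[i][1]<win[3]]
    print(n,r)
pts=[("Ai",(415,190),(403,188)),("Ao",(437,180),(423,181)),("Bi",(302,303),(303,310)),("Bo",(283,320),(287,327)),("rA",(473,255),(433,246)),("rB",(360,352),(344,350))]
for n,a,b in pts:
    P=tri((w2,w3),(f(a),f(b))); print(n,P.round(4),(proj(w2,P)-f(a)).round(1)[0])
loc=lambda hr:np.array([[.086,-.044,0],[.086,-.061,0],[.086,.044,0],[.086,.061,0],[.028,-.0495,hr],[.028,.0495,hr]])
uv={i:np.array([f(p[i]) for p in pts]) for i in(1,2)}
def res(q):
    P=hold(q[:4],loc(q[4])); return np.r_[(proj(w2,P)-uv[1]).ravel(),(proj(w3,P)-uv[2]).ravel(),(q[4]-.009)/.002]
s=least_squares(res,[.512,-.149,1.885,.45,.009]);print(s.x.round(4),s.fun.round(1).tolist())
cv=np.linalg.inv(s.jac.T@s.jac);print(np.sqrt(np.diag(cv)).round(4))
# cap
for n,c in(("w2",w2),("w3",w3)):
    print(n)
for n,a,b in[("capBoss?",(300,128),(292,135))]: pass
E
```

```text
w2 [(np.int32(89), [302.0, 164.1]), (np.int32(69), [231.0, 225.6])]
w3 [(np.int32(74), [277.0, 157.8]), (np.int32(89), [219.5, 223.9])]
T [(np.int32(9), [299.3, 197.3])]
Ai [ 0.5353 -0.0581  0.1151] [ 0.  -0.8]
Ao [ 0.5481 -0.0583  0.1194] [ 0. -0.]
Bi [ 0.4468 -0.0937  0.1153] [-0.   0.1]
Bo [ 0.4334 -0.0971  0.1194] [ 0.  -1.1]
rA [ 0.5541 -0.1108  0.0945] [-0.   0.1]
rB [ 0.4608 -0.1432  0.0963] [ 0.  -0.3]
[ 0.5149 -0.1456  1.91    0.5453  0.0074] [-2.0, 4.9, -1.1, -2.6, -0.4, -1.9, -0.7, -1.3, 0.8, -0.5, 0.6, -0.8, 0.8, 5.9, -0.7, -2.3, 2.2, -2.4, -0.5, 1.1, 1.1, -0.7, 0.4, -0.2, -0.8]
[0.0005 0.0007 0.005  0.0123 0.0008]
w2
w3
```

```bash
python3 - <<'E'
from h import *
t=[]
for n,(u,v) in(("w2",(262,112)),("w3",(250,108)),("w2",(176,186)),("w3",(180,190))):
    c=np.load(n+".npy",allow_pickle=True).item()["img"][v:v+50,u:u+66,::-1]
    g=(255*(c/255.)**.45).astype(np.uint8); t.append(cv2.resize(g,(396,300),interpolation=cv2.INTER_CUBIC))
cv2.imwrite("pics/ends.png",np.vstack([np.hstack(t[:2]),np.hstack(t[2:])]))
E
```

```text
(no output)
```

View pics/ends.png

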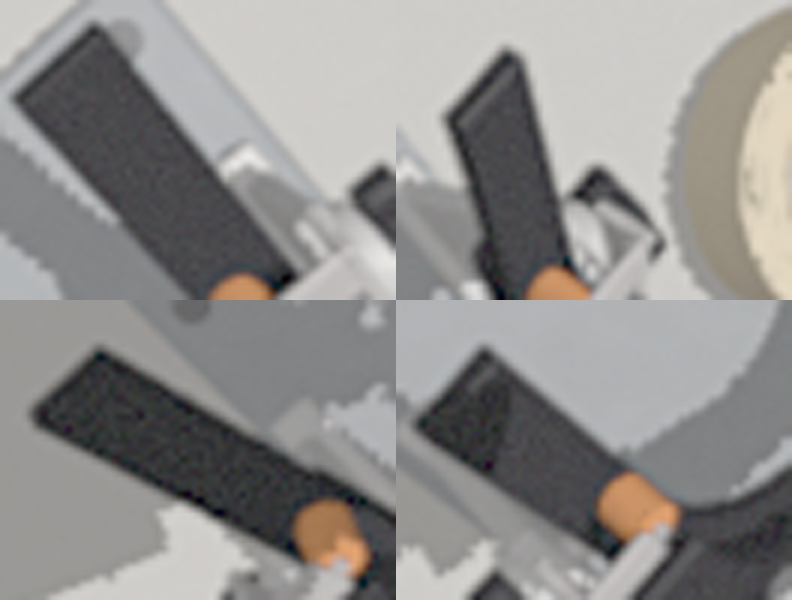

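```bash
cat > fit.py <<'E'
from h import *
w2=np.load("w2.npy",allow_pickle=True).item();w3=np.load("w3.npy",allow_pickle=True).item()
u2=np.array([[266,128.3],[277.8,117.3],[192.3,194.3],[182,205.2]])-.42
u3=np.array([[260.7,129],[270.7,119.3],[196.2,200],[184.2,210.7]])-.42
u2=np.r_[u2,[[302,164.1],[231,225.6]]];u3=np.r_[u3,[[277,157.8],[219.5,223.9]]]
loc=lambda hr:np.array([[.086,-.044,0],[.086,-.061,0],[.086,.044,0],[.086,.061,0],[.028,-.0495,hr],[.028,.0495,hr]])
for a,b in zip(u2,u3): print(tri((w2,w3),(a,b)).round(4))
def res(q,k=9):
    P=hold(q[:4],loc(q[4]))+[0,0,q[5]]; return np.r_[(proj(w2,P)-u2).ravel(),(proj(w3,P)-u3).ravel(),(q[4]-.009)/.002,q[5]/.0005]
s=least_squares(res,[.512,-.149,1.885,.45,.009,0]);print(s.x.round(4),s.fun.round(1).tolist())
E
python3 fit.py; python3 - <<'E'
from h import *
# cap: triangulate with all cams: fit circle centre of flange rim via top/scene ; verify with wrist bar-top centre
w2=np.load("w2.npy",allow_pickle=True).item()
T=grab("top");S=grab("scene")
print(get_obs()["joint_pos"].round(3))
for c,n in((T,"T"),(S,"S")):
    h=cv2.cvtColor(c["img"],cv2.COLOR_RGB2HSV); m=((h[...,0]>100)&(h[...,0]<125)&(h[...,1]>130)&(h[...,2]>90)).astype(np.uint8)
    k,L,st,ce=cv2.connectedComponentsWithStats(m)
    for i in range(1,k):
        if st[i,4]>300 and st[i,0]<260: print(n,st[i])
E
```

```text
[ 0.5329 -0.0641  0.1198]
[ 0.5454 -0.0596  0.122 ]
[ 0.4473 -0.0929  0.1206]
[ 0.4333 -0.098   0.1187]
[ 0.5532 -0.1111  0.0956]
[ 0.4608 -0.1448  0.0936]
[ 5.1380e-01 -1.4810e-01  1.9014e+00  5.4710e-01  5.8000e-03 -1.0000e-04] [-1.3, 1.6, 1.9, -1.1, 1.2, 0.0, -1.1, 0.5, 0.8, 0.4, -0.7, -0.4, -1.1, 0.2, 0.2, -2.5, 0.5, -1.7, -0.5, 1.9, 0.1, 0.6, -0.2, 0.8, -1.6, -0.3]
[ 0.642 -0.413 -0.541  2.267 -0.083  0.73  -0.265]
T [237 197  32  33 656]
S [219 173  41  39 960]
```

```bash
cat >> h.py <<'E'
def rel(pos,Rm,frm=None):
    o=get_obs(); p,q=(o["position"],R.from_quat(o["ee_rot"])) if frm is None else frm
    d=q.inv().apply(np.array(pos)-p); a=(q.inv()*R.from_matrix(Rm)).as_rotvec(degrees=True)
    return d.round(4).tolist(),a.round(2).tolist()
def down(ang): # tool down, tool y at world angle ang
    y=np.array([np.cos(ang),np.sin(ang),0]);z=np.array([0,0,-1.]);return np.c_[np.cross(y,z),y,z]
E
python3 - <<'E'
from h import *
print(get_obs()["position"],rel([.501,.0425,.27],down(np.radians(-23.5))))
E
```

```text
[ 0.45092929 -0.09606535  0.21819231] ([0.1472, 0.0193, -0.0484], [29.97, -0.27, 0.68])
```

carry_out(
  motion=[
    {"xyz":[0,0.01,-0.045],"angular":[8,0,0]},
    {"xyz":[0.05,0.019,-0.048],"angular":[16,0,0]},
    {"xyz":[0.1,0.019,-0.048],"angular":[24,0,0.5]},
    {"xyz":[0.147,0.019,-0.048],"angular":[30,-0.3,0.7]},
    {"xyz":[0.147,0.019,-0.048],"angular":[30,-0.3,0.7]},
    {"xyz":[0.147,0.019,-0.048],"angular":[30,-0.3,0.7]},
    {"xyz":[0.147,0.019,-0.048],"angular":[30,-0.3,0.7]},
  ],
)

```text
clock: 3.55
position: [0.4996, 0.0415, 0.2683]
ee_rot: [0.837, 0.548, -0.001, 0.001]
ft_force: [0.4, -0.3, 0.4]
grip_width: 0.999
grasp_force: 0.0
```

```bash
python3 - <<'E'
from h import *
c=grab("wrist"); np.save("w4.npy",c,allow_pickle=True)
o=get_obs();print(o["position"],o["joint_pos"].round(2),R.from_quat(o["ee_rot"]).as_matrix().round(3).tolist())
im=cv2.resize(c["img"][:,:,::-1],(800,600),interpolation=cv2.INTER_CUBIC)
for P in hold([.501,.0425,0,0],[[0,0,.115]]): pass
cv2.imwrite("pics/w4.png",im)
E
```

```text
[0.49925198 0.04113506 0.26870699] [ 0.57  0.1  -0.78  1.69  0.07  1.38 -0.64] [[0.4, 0.916, 0.0], [0.916, -0.4, -0.003], [-0.003, 0.002, -1.0]]
```

View pics/w4.png

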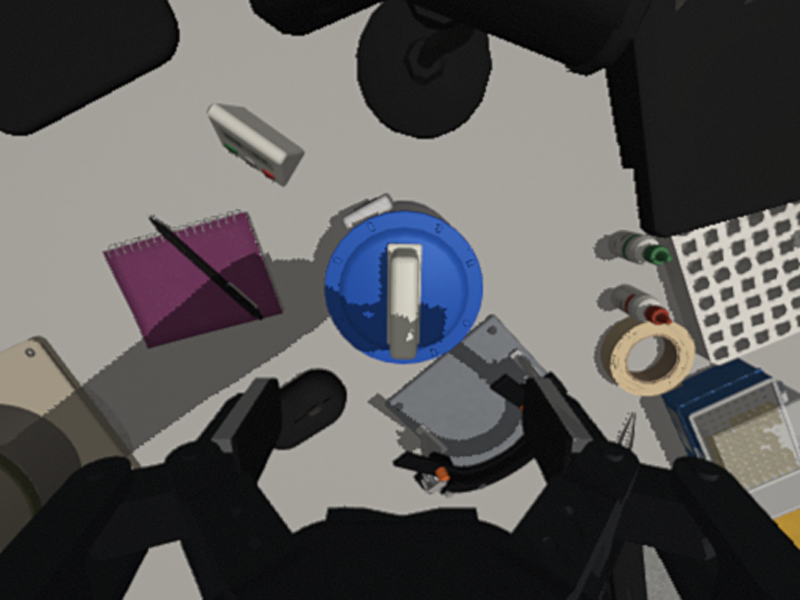

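```bash
python3 - <<'E'
from h import *
c=np.load("w4.npy",allow_pickle=True).item()
h=cv2.cvtColor(c["img"],cv2.COLOR_RGB2HSV); m=((h[...,0]>100)&(h[...,0]<125)&(h[...,1]>130)).astype(np.uint8)
m[:125]=0;m[240:]=0;m[:,:200]=0;m[:,315:]=0
k,L,st,ce=cv2.connectedComponentsWithStats(m); i=1+np.argmax(st[1:,4])
hull=cv2.convexHull(np.argwhere(L==i)[:,::-1].astype(np.float32))[:,0]
P=np.array([onplane(c,u,.151) for u in hull])
r=least_squares(lambda q:np.hypot(P[:,0]-q[0],P[:,1]-q[1])-q[2],[.5,.04,.05],loss='soft_l1',f_scale=.001);print(r.x.round(4),np.abs(r.fun).max().round(4),st[i])
f=lambda p:(np.array(p)+.5)/1.5625-.5
print([onplane(c,f(p),.19).round(4) for p in((389,250),(420,250),(390,318),(418,318))])
for b in(-23.5,):
  x=np.array([np.cos(np.radians(b)),np.sin(np.radians(b))]);y=np.array([-x[1],x[0]])
  for z in(.19,.16):print([((proj(c,np.r_[np.array([.501,.0425])+sx*.008*x+sy*.031*y,z])[0]+.5)*1.5625-.5).round(0).tolist() for sx in(-1,1) for sy in(-1,1)])
E
```

```text
[0.5036 0.0442 0.0511] 0.0008 [ 208  135  101   98 6141]
[array([0.5099, 0.0785, 0.19  ]), array([0.5251, 0.0719, 0.19  ]), array([0.4947, 0.043 , 0.19  ]), array([0.5092, 0.0367, 0.19  ])]
[[387.0, 365.0], [386.0, 260.0], [414.0, 365.0], [415.0, 260.0]]
[[388.0, 344.0], [388.0, 250.0], [413.0, 344.0], [414.0, 250.0]]
```

carry_out(
  motion=[
    {"xyz":[0.004,0.002,0.04],"angular":[0,0,0]},
    {"xyz":[0.004,0.002,0.075],"angular":[0,0,0]},
    {"xyz":[0.004,0.002,0.095],"angular":[0,0,0]},
    {"xyz":[0.004,0.002,0.105],"angular":[0,0,0]},
    {"xyz":[0.004,0.002,0.105],"angular":[0,0,0]},
    {"xyz":[0.004,0.002,0.105],"angular":[0,0,0]},
  ],
)

```text
clock: 4.2
position: [0.5034, 0.0445, 0.1649]
ee_rot: [0.837, 0.548, -0.0, 0.002]
ft_force: [-0.4, 0.2, -0.2]
grip_width: 1.001
grasp_force: 0.0
```

carry_out(
  motion=[
    {"xyz":[0,0,0],"angular":[0,0,0]},
    {"xyz":[0,0,0],"angular":[0,0,0]},
    {"xyz":[0,0,0],"angular":[0,0,0]},
    {"xyz":[0,0,0],"angular":[0,0,0]},
    {"xyz":[0,0,0],"angular":[0,0,0]},
    {"xyz":[0,0,0],"angular":[0,0,0]},
    {"xyz":[0,0,0],"angular":[0,0,0]},
    {"xyz":[0,0,0],"angular":[0,0,0]},
  ],
  hand=0.0,
  grip_force=60,
)

```text
clock: 5.0
position: [0.5031, 0.045, 0.1636]
ee_rot: [0.837, 0.548, -0.001, 0.001]
ft_force: [-1.2, -0.6, 4.5]
grip_width: 0.176
grasp_force: 59.6
```

carry_out(
  motion=[
    {"xyz":[0,0,-0.005],"angular":[0,0,0]},
    {"xyz":[0,0,-0.012],"angular":[0,0,0]},
    {"xyz":[0,0,-0.02],"angular":[0,0,0]},
    {"xyz":[0,0,-0.04],"angular":[0,0,0]},
    {"xyz":[0,0,-0.07],"angular":[0,0,0]},
    {"xyz":[0,0,-0.1],"angular":[0,0,0]},
    {"xyz":[0,0,-0.12],"angular":[0,0,0]},
    {"xyz":[0,0,-0.12],"angular":[0,0,0]},
    {"xyz":[0,0,-0.12],"angular":[0,0,0]},
  ],
)

```text
clock: 5.9
position: [0.5029, 0.0451, 0.2834]
ee_rot: [0.837, 0.548, -0.001, 0.001]
ft_force: [-0.3, -0.3, -1.5]
grip_width: 0.17
grasp_force: 58.9
```

```bash
cat >> h.py <<'E'
SEAT=[.5135,-.1473,1.903,.555]
def place(u,n,s=SEAT[3],off=(0,0)): # tool pose: cap origin u up slope, n above runners
    q=SEAT[:3]+[s]; p=hold(q,[[u,0,n+.0186]])[0]
    yaw=SEAT[2]; z=-(R.from_euler('z',yaw).apply([-np.sin(s),0,np.cos(s)]))
    y=np.array([np.sin(yaw),-np.cos(yaw),0]); return p,np.c_[np.cross(y,z),y,z]
E
python3 - <<'E'
from h import *
o=get_obs();print(o["position"],o["ft_force"],o["grip_width"])
for u,n in((.078,.09),(.078,.03),(.078,.008),(.078,0)):
    p,M=place(u,n);print(p.round(4),rel(p,M))
# intermediate with tool down yaw only
# check cap pose in hand + bucket in images
for nme in("top","scene"):
    c=grab(nme,"lift_"+nme)
c=grab("top");h=cv2.cvtColor(c["img"],cv2.COLOR_RGB2HSV); m=((h[...,0]>100)&(h[...,0]<125)&(h[...,1]>130)&(h[...,2]>60)).astype(np.uint8)
k,L,st,ce=cv2.connectedComponentsWithStats(m);print([(st[i].tolist()) for i in range(1,k) if st[i,4]>100 and st[i,0]<300])
E
```

```text
[0.50292176 0.04511456 0.28337663] [-0.30929395 -0.25368688 -1.52387299] 0.17044066717656534
[ 0.5105 -0.1387  0.2084] ([-0.1653, 0.0804, 0.0753], [11.8, 30.42, -41.47])
[ 0.5002 -0.1088  0.1574] ([-0.142, 0.059, 0.1263], [11.8, 30.42, -41.47])
[ 0.4965 -0.0979  0.1387] ([-0.1334, 0.0511, 0.145], [11.8, 30.42, -41.47])
[ 0.4951 -0.0939  0.1319] ([-0.1303, 0.0483, 0.1517], [11.8, 30.42, -41.47])
[]
```

carry_out(
  motion=[
    {"xyz":[-0.02,0.01,0.0],"angular":[1.7,4.3,-5.9]},
    {"xyz":[-0.045,0.022,0.005],"angular":[3.4,8.7,-11.8]},
    {"xyz":[-0.075,0.036,0.015],"angular":[5.1,13,-17.8]},
    {"xyz":[-0.1,0.05,0.03],"angular":[6.7,17.4,-23.7]},
    {"xyz":[-0.125,0.062,0.045],"angular":[8.4,21.7,-29.6]},
    {"xyz":[-0.145,0.071,0.06],"angular":[10.1,26.1,-35.5]},
    {"xyz":[-0.165,0.08,0.075],"angular":[11.8,30.4,-41.5]},
    {"xyz":[-0.165,0.08,0.075],"angular":[11.8,30.4,-41.5]},
    {"xyz":[-0.165,0.08,0.075],"angular":[11.8,30.4,-41.5]},
    {"xyz":[-0.165,0.08,0.075],"angular":[11.8,30.4,-41.5]},
  ],
)

```text
clock: 7.05
position: [0.5106, -0.1369, 0.2093]
ee_rot: [0.558, 0.784, 0.159, -0.223]
ft_force: [-0.3, 0.3, -2.0]
grip_width: 0.171
grasp_force: 58.9
```

```bash
python3 - <<'E'
from h import *
o=get_obs();print(o["position"],o["ft_force"],o["grip_width"],o["joint_pos"].round(2))
for u,n in((.078,.09),(.078,.03),(.078,.008),(.078,0)):
    p,M=place(u,n);print(p.round(4),rel(p,M))
c=grab("scene");s=c["img"][155:325,190:330,::-1];t=grab("top")["img"][150:260,230:345,::-1]
im=np.zeros((600,800,3),np.uint8);s=cv2.resize(s,(400,486),interpolation=cv2.INTER_CUBIC);t=cv2.resize(t,(400,383),interpolation=cv2.INTER_CUBIC);im[:486,:400]=s;im[:383,400:]=t
cv2.imwrite("pics/chk.png",im)
E
```

```text
[ 0.51056968 -0.13688774  0.2092737 ] [-0.32915759  0.25403785 -1.96264011] 0.17101202528044665 [ 0.91  0.51 -0.66  1.46 -0.15  1.59  0.61]
[ 0.5105 -0.1387  0.2084] ([-0.0019, -0.0006, -0.0002], [-0.03, 0.04, 0.08])
[ 0.5002 -0.1088  0.1574] ([-0.0019, -0.0006, 0.0598], [-0.03, 0.04, 0.08])
[ 0.4965 -0.0979  0.1387] ([-0.0019, -0.0006, 0.0818], [-0.03, 0.04, 0.08])
[ 0.4951 -0.0939  0.1319] ([-0.0019, -0.0006, 0.0898], [-0.03, 0.04, 0.08])
```

carry_out(
  motion=[
    {"xyz":[-0.002,-0.001,0.03],"angular":[0,0,0]},
    {"xyz":[-0.002,-0.001,0.055],"angular":[0,0,0]},
    {"xyz":[-0.002,-0.001,0.07],"angular":[0,0,0]},
    {"xyz":[-0.002,-0.001,0.08],"angular":[0,0,0]},
    {"xyz":[-0.002,-0.001,0.08],"angular":[0,0,0]},
    {"xyz":[-0.002,-0.001,0.08],"angular":[0,0,0]},
  ],
)

```text
clock: 7.75
position: [0.4966, -0.1005, 0.1406]
ee_rot: [0.558, 0.783, 0.159, -0.222]
ft_force: [1.0, -1.0, -1.6]
grip_width: 0.176
grasp_force: 59.0
```

carry_out(
  motion=[
    {"xyz":[0,0,0.002],"angular":[0,0,0]},
    {"xyz":[0,0,0.004],"angular":[0,0,0]},
    {"xyz":[0,0,0.004],"angular":[0,0,0]},
    {"xyz":[0,0,0.004],"angular":[0,0,0]},
  ],
)

```text
clock: 8.15
position: [0.4955, -0.0984, 0.1363]
ee_rot: [0.558, 0.783, 0.159, -0.223]
ft_force: [-0.7, 0.1, -1.4]
grip_width: 0.175
grasp_force: 59.0
```

carry_out(
  motion=[
    {"xyz":[0,0,0.002],"angular":[0,0,0]},
    {"xyz":[0,0,0.004],"angular":[0,0,0]},
    {"xyz":[0,0,0.004],"angular":[0,0,0]},
    {"xyz":[0,0,0.004],"angular":[0,0,0]},
  ],
)

```text
clock: 8.55
position: [0.4947, -0.0962, 0.1328]
ee_rot: [0.558, 0.783, 0.159, -0.223]
ft_force: [0.2, 1.1, -1.9]
grip_width: 0.176
grasp_force: 59.0
```

carry_out(
  motion=[
    {"xyz":[0,0,0.001],"angular":[0,0,0]},
    {"xyz":[0,0,0.002],"angular":[0,0,0]},
    {"xyz":[0,0,0.002],"angular":[0,0,0]},
    {"xyz":[0,0,0.002],"angular":[0,0,0]},
  ],
)

```text
clock: 8.95
position: [0.4948, -0.096, 0.1321]
ee_rot: [0.558, 0.783, 0.159, -0.223]
ft_force: [-0.7, -3.5, 8.5]
grip_width: 0.171
grasp_force: 60.5
```

carry_out(
  motion=[
    {"xyz":[0,0,0.001],"angular":[0,0,0]},
    {"xyz":[0,0,0.002],"angular":[0,0,0]},
    {"xyz":[0,0,0.002],"angular":[0,0,0]},
    {"xyz":[0,0,0.002],"angular":[0,0,0]},
  ],
)

```text
clock: 9.35
position: [0.4949, -0.096, 0.132]
ee_rot: [0.559, 0.783, 0.159, -0.222]
ft_force: [-4.2, -9.7, 21.6]
grip_width: 0.177
grasp_force: 62.5
```

carry_out(
  motion=[
    {"xyz":[0,0,-0.001],"angular":[0,0,0]},
    {"xyz":[0,0,-0.002],"angular":[0,0,0]},
    {"xyz":[0,0,-0.002],"angular":[0,0,0]},
    {"xyz":[0,0,-0.002],"angular":[0,0,0]},
  ],
)

```text
clock: 9.75
position: [0.4948, -0.096, 0.1321]
ee_rot: [0.558, 0.783, 0.159, -0.223]
ft_force: [-1.4, -4.5, 8.8]
grip_width: 0.18
grasp_force: 60.3
```

```bash
cat > st.py <<'E'
from h import *
o=get_obs();p,M=place(0,0)
d=np.array(o["position"])-p
T=R.from_quat(o["ee_rot"]).as_matrix()
print("u,lat,n mm",(1e3*M.T@d*[1,1,-1]).round(2),"F tool",(T.T@o["ft_force"]).round(1),"M",(T.T@o["torque"]).round(2),"g",round(float(o["grip_width"]),3),"err",((R.from_matrix(M).inv()*R.from_matrix(T)).as_rotvec(degrees=True)).round(2),o["clock"])
E
python3 st.py
```

```text
u,lat,n mm [76.46 -0.95  1.19] F tool [ 1.4 -2.8 -9.5] M [ 0.71 -0.04 -0.01] g 0.18 err [-0.02 -0.06 -0.  ] 9.75
```

carry_out(
  motion=[
    {"xyz":[-0.003,0,-0.002],"angular":[0,0,0]},
    {"xyz":[-0.006,0,-0.002],"angular":[0,0,0]},
    {"xyz":[-0.009,0,-0.002],"angular":[0,0,0]},
    {"xyz":[-0.012,0,-0.002],"angular":[0,0,0]},
    {"xyz":[-0.015,0,-0.002],"angular":[0,0,0]},
    {"xyz":[-0.015,0,-0.002],"angular":[0,0,0]},
    {"xyz":[-0.015,0,-0.002],"angular":[0,0,0]},
  ],
)

```text
clock: 10.45
position: [0.4989, -0.1083, 0.1249]
ee_rot: [0.558, 0.783, 0.159, -0.223]
ft_force: [0.9, 0.3, -1.4]
grip_width: 0.179
grasp_force: 58.9
```

```bash
python3 st.py
```

```text
u,lat,n mm [61.63 -1.08  1.86] F tool [-0.7  1.   1.2] M [ 0.06 -0.72 -0.  ] g 0.179 err [ 0.03  0.01 -0.01] 10.45
```

carry_out(
  motion=[
    {"xyz":[0,0,0.001],"angular":[0,0,0]},
    {"xyz":[0,0,0.002],"angular":[0,0,0]},
    {"xyz":[0,0,0.002],"angular":[0,0,0]},
    {"xyz":[0,0,0.002],"angular":[0,0,0]},
  ],
)

```text
clock: 10.85
position: [0.499, -0.1079, 0.1242]
ee_rot: [0.558, 0.783, 0.159, -0.223]
ft_force: [-1.6, -4.5, 7.2]
grip_width: 0.173
grasp_force: 60.3
```

```bash
python3 st.py
```

```text
u,lat,n mm [61.58 -0.9   1.08] F tool [ 0.6 -2.9 -8.1] M [ 0.56 -0.18  0.03] g 0.173 err [-0.02 -0.06 -0.01] 10.85
```

carry_out(
  motion=[
    {"xyz":[-0.003,0,0],"angular":[0,0,0]},
    {"xyz":[-0.006,0,0],"angular":[0,0,0]},
    {"xyz":[-0.009,0,0],"angular":[0,0,0]},
    {"xyz":[-0.012,0,0],"angular":[0,0,0]},
    {"xyz":[-0.015,0,0],"angular":[0,0,0]},
    {"xyz":[-0.018,0,0],"angular":[0,0,0]},
  ],
)

```text
clock: 11.45
position: [0.504, -0.1203, 0.1154]
ee_rot: [0.557, 0.784, 0.16, -0.224]
ft_force: [-2.4, 2.2, 11.2]
grip_width: 0.174
grasp_force: 60.2
```

```bash
python3 st.py
```

```text
u,lat,n mm [45.61 -0.21  0.68] F tool [ 8.4 -1.5 -8. ] M [0.3  1.32 0.04] g 0.174 err [ 0.01  0.11 -0.14] 11.45
```

Jaws are being pushed (8 N along the slope), as expected.

carry_out(
  motion=[
    {"xyz":[-0.003,0,0],"angular":[0,0,0]},
    {"xyz":[-0.006,0,0],"angular":[0,0,0]},
    {"xyz":[-0.009,0,0],"angular":[0,0,0]},
    {"xyz":[-0.012,0,0],"angular":[0,0,0]},
    {"xyz":[-0.015,0,0],"angular":[0,0,0]},
    {"xyz":[-0.018,0,0],"angular":[0,0,0]},
  ],
)

```text
clock: 12.05
position: [0.5088, -0.1363, 0.1047]
ee_rot: [0.558, 0.783, 0.159, -0.223]
ft_force: [0.6, -1.2, 3.6]
grip_width: 0.175
grasp_force: 59.7
```

```bash
python3 st.py
```

```text
u,lat,n mm [25.83 -0.81  0.36] F tool [ 0.8  0.2 -3.8] M [ 0.23 -0.13  0.01] g 0.175 err [ 0.01 -0.01 -0.04] 12.05
```

carry_out(
  motion=[
    {"xyz":[-0.003,0,0],"angular":[0,0,0]},
    {"xyz":[-0.006,0,0],"angular":[0,0,0]},
    {"xyz":[-0.009,0,0],"angular":[0,0,0]},
    {"xyz":[-0.012,0,0],"angular":[0,0,0]},
    {"xyz":[-0.015,0,0],"angular":[0,0,0]},
    {"xyz":[-0.018,0,0],"angular":[0,0,0]},
    {"xyz":[-0.021,0,0],"angular":[0,0,0]},
    {"xyz":[-0.021,0,0],"angular":[0,0,0]},
  ],
)

```text
clock: 12.85
position: [0.5145, -0.1539, 0.0928]
ee_rot: [0.558, 0.783, 0.159, -0.223]
ft_force: [0.7, -4.7, 0.8]
grip_width: 0.176
grasp_force: 59.7
```

```bash
python3 st.py
```

```text
u,lat,n mm [ 3.76 -1.21 -0.01] F tool [-3.5 -0.8 -3.1] M [ 0.12 -1.48  0.03] g 0.176 err [ 0.01 -0.04  0.02] 12.85
```

carry_out(
  motion=[
    {"xyz":[-0.001,0,0],"angular":[0,0,0]},
    {"xyz":[-0.002,0,0],"angular":[0,0,0]},
    {"xyz":[-0.003,0,0],"angular":[0,0,0]},
    {"xyz":[-0.004,0,0],"angular":[0,0,0]},
    {"xyz":[-0.004,0,0],"angular":[0,0,0]},
  ],
)

```text
clock: 13.35
position: [0.5153, -0.1562, 0.0911]
ee_rot: [0.558, 0.783, 0.159, -0.224]
ft_force: [-1.6, -2.1, 4.4]
grip_width: 0.177
grasp_force: 59.8
```

```bash
python3 st.py
```

```text
u,lat,n mm [ 0.84 -1.18 -0.14] F tool [ 1.1 -2.2 -4.5] M [ 0.61 -0.28 -0.03] g 0.177 err [ 0.06  0.03 -0.02] 13.35
```

carry_out(
  motion=[
    {"xyz":[-0.001,0,0],"angular":[0,0,0]},
    {"xyz":[-0.002,0,0],"angular":[0,0,0]},
    {"xyz":[-0.002,0,0],"angular":[0,0,0]},
  ],
)

```text
clock: 13.65
position: [0.5157, -0.1566, 0.0907]
ee_rot: [0.557, 0.783, 0.159, -0.224]
ft_force: [-4.6, 0.5, 8.9]
grip_width: 0.182
grasp_force: 60.2
```

```bash
python3 st.py; python3 - <<'E'
from h import *
im=[]
for n,(v,u,hh,w) in(("scene",(220,210,110,100)),("top",(165,260,90,100)),("wrist",(0,0,384,512))):
    cv2.imwrite(f"pics/p_{n}.png",grab(n)["img"][:,:,::-1])
E
```

```text
u,lat,n mm [ 0.21 -0.94 -0.21] F tool [ 6.4 -4.2 -6.4] M [0.89 1.11 0.04] g 0.182 err [ 0.09  0.14 -0.09] 13.65
```

carry_out(
  motion=[
    {"xyz":[-0.001,0,0],"angular":[0,0,0]},
    {"xyz":[-0.002,0,0],"angular":[0,0,0]},
    {"xyz":[-0.002,0,0],"angular":[0,0,0]},
  ],
)

```text
clock: 14.1
position: [0.5158, -0.1567, 0.0906]
ee_rot: [0.556, 0.784, 0.16, -0.226]
ft_force: [-9.0, 5.3, 17.0]
grip_width: 0.179
grasp_force: 60.8
```

```bash
python3 st.py
```

```text
u,lat,n mm [ 0.05 -0.94 -0.25] F tool [ 15.8  -6.8 -10.2] M [1.49 2.91 0.12] g 0.179 err [ 0.17  0.3  -0.16] 14.1
```

carry_out(
  motion=[
    {"xyz":[0.002,-0.001,-0.001],"angular":[0,0,0]},
    {"xyz":[0.003,-0.001,-0.001],"angular":[0,0,0]},
    {"xyz":[0.003,-0.001,-0.001],"angular":[0,0,0]},
  ],
)

```text
clock: 14.4
position: [0.515, -0.1572, 0.0912]
ee_rot: [0.558, 0.783, 0.159, -0.224]
ft_force: [-0.4, 2.9, 0.6]
grip_width: 0.18
grasp_force: 58.9
```

```bash
python3 st.py
```

```text
u,lat,n mm [ 0.16 -1.8   0.37] F tool [2.8 0.6 1. ] M [-0.21  0.13 -0.08] g 0.18 err [ 0.04  0.05 -0.05] 14.4
```

carry_out(
  motion=[
    {"xyz":[0,0,0],"angular":[0,0,0]},
    {"xyz":[0,0,0],"angular":[0,0,0]},
    {"xyz":[0,0,0],"angular":[0,0,0]},
    {"xyz":[0,0,0],"angular":[0,0,0]},
    {"xyz":[0,0,0],"angular":[0,0,0]},
  ],
  hand=0.55,
)

```text
clock: 14.9
position: [0.515, -0.1581, 0.0914]
ee_rot: [0.558, 0.783, 0.159, -0.223]
ft_force: [0.2, -0.1, -0.0]
grip_width: 0.551
grasp_force: 0.0
```

carry_out(
  motion=[
    {"xyz":[0,0,-0.015],"angular":[0,0,0]},
    {"xyz":[0,0,-0.035],"angular":[0,0,0]},
    {"xyz":[0,0,-0.06],"angular":[0,0,0]},
    {"xyz":[0,0,-0.1],"angular":[0,0,0]},
    {"xyz":[0,0,-0.14],"angular":[0,0,0]},
    {"xyz":[0,0,-0.14],"angular":[0,0,0]},
    {"xyz":[0,0,-0.14],"angular":[0,0,0]},
  ],
)

```text
clock: 15.6
position: [0.5395, -0.228, 0.2106]
ee_rot: [0.558, 0.783, 0.159, -0.223]
ft_force: [-0.1, 1.5, -0.6]
grip_width: 0.548
grasp_force: 0.0
```

```bash
python3 - <<'E'
from h import *
w=grab("wrist");s=grab("scene")["img"][160:310,190:350,::-1];t=grab("top")["img"][165:255,225:345,::-1]
im=np.zeros((600,800,3),np.uint8)
im[:375,:400]=cv2.resize(s,(400,375),interpolation=cv2.INTER_CUBIC);im[:300,400:]=cv2.resize(t,(400,300),interpolation=cv2.INTER_CUBIC)
im[300:,400:]=cv2.resize(w["img"][:,:,::-1],(400,300),interpolation=cv2.INTER_AREA)
u,v=proj(w,hold(SEAT,[[.02,0,0]]))[0].astype(int);print(u,v)
c=w["img"][max(v-60,0):v+60,max(u-107,0):u+107,::-1];im[375:,:400]=cv2.resize(c,(400,225),interpolation=cv2.INTER_CUBIC)
cv2.imwrite("pics/fin.png",im)
E
```

```text
256 161
```

View pics/fin.png

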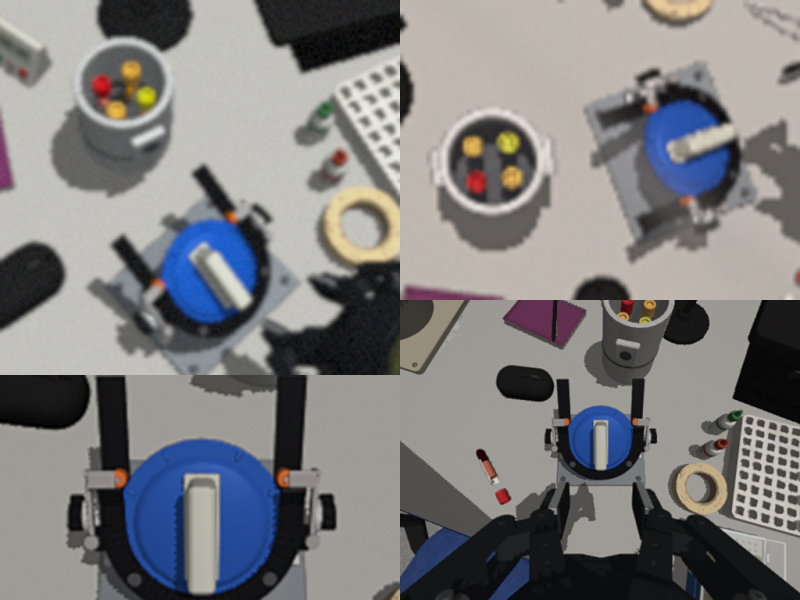

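The picture shows the cap under the lip with its grip outwards. Both orange rollers sit above the cap's centre and have closed, and the bucket is still standing with its tubes.

```bash
python3 -c "
from workcell import *
print(hand_in())"
```

```text
the job is handed in; nothing more can be done
None
```

The blue cap is parked grip outwards in the inclined holder, pushed down to a firm stop with both jaws closed behind it in the last picture; the bucket stands upright in its place and the job was handed in at about 16 s.

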